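Start the ice maker's self-clean with its two-key hold

ROBOT

A 6-joint arm with a two-finger parallel gripper is mounted at the origin on the work surface. World frame = base frame: x ahead of the robot, y to its left, z up, the work surface at z = 0. Lengths are in m, angles in rad, forces in N, time in s.
With the tool pointing down it reaches from about 0.325 to 0.875 m from the base axis. Payload 4.4 kg.
Tool frame: the origin (TCP) lies midway between the tips of the shut fingers; the grasp point (between the pads) lies 19 mm behind it; z points along the fingers, x is the direction in which the jaws open and shut, and the axes are right-handed (so a half turn about z gives the same grasp; the last joint's range is limited). The gripper opens to 85 mm and grips with 20 to 120 N. Pads are 22 mm wide; open, the fingers measure 114 mm over their backs; the gripper's body (76 mm by 85 mm) begins 54 mm behind the grasp point. The pads swing forward as they close: fully open they stand 13 mm farther back than shut.
Start: joints at [-1.329, 0.207, 1.542, -0, 1.393, -0.15], TCP at [0.22, -0.531, 0.231] pointing down, gripper open.
Joint ranges: [-2.73, 2.73], [-0.86, 2.22], [0.23, 2.46], [-1.11, 4.25], [0.08, 2.63], [-2.82, 2.82]. Speed limits (rad/s): [2.79, 2.79, 3.14, 3.14, 3.14, 3.14].

INTERFACE

Orientations are given as a unit quaternion [x, y, z, w].
In Python, from bench import robot gives the robot as it stands. The module is installed in compiled form; this text tells all that it offers.
- The arm moves only by the tool play_rows, never from a script. Its argument "increments" is a list of rows, each an object of numbers: "tx", "ty", "tz": the shift along the tool's x, y, z in mm; "rx", "ry", "rz": the turn, a rotation vector about the tool's x, y, z in rad; "hand": the finger opening in mm, from 0 to 85.4. In form: [{"tx": .., "ty": .., "tz": .., "rx": .., "ry": .., "rz": .., "hand": ..}, ...]. A call has 1 to 10 rows; each row is the pose to reach, as a shift and turn from the pose commanded when the call began, along the tool's axes at that moment; what a row does not reach only later rows make up. A row lasts 1/12 s, in which the tool goes at most 41.7 mm and 7.16 degrees, less where a joint would pass 70% of its speed; a pose out of reach is approached as far as the arm can. A call with a gripper value outside its range is refused whole. The fingers move at their own pace and stop on an object; "squeeze" is the grip in N (left out, the last holds). Time passes only in rows, so rows that repeat a pose let the fingers close. It gives the time, the measured TCP pose, the force and the opening at its end, in the units of the state.
- robot.get_state(): the state, without advancing time (a new reading comes with each control period).
- robot.read_camera(name): name is "side" or "top"; returns a dict with "image" (400x640x3 uint8, blue, green, red), "fx", "fy", "cx", "cy" (pixels), "eye" and "orientation" of the camera in the world. Camera axes: x right, y down, z forward; pixel columns grow to the right and rows downward; lengths in m; the calibration is good to about 2 mm. A picture is of the moment at which its call begins. There is no depth.
- robot.sign_off(): hands the job in, once; it reports no verdict.
Trained networks look in the newest picture that a camera, given by its name, has taken for a name from the list of things; names that differ only in an ending like _2 or _b are one class to them, and where a whole thing is asked for, a point or a joint stands for the part that bears it (a point fixed in the world has none). Each returns a list of dicts, best first, with "p" (0 to 1); they miss things now and then, are a little off and sometimes report something else, mostly with a low value. They report only what shows in the picture. A call takes as long as a camera call.
- robot.spot_in(camera, name): "bbox" ([centre column, centre row, width, height] in pixels, round what is visible of it).
The state is a dict: "time_s": time; "qpos": joint angles; "joint_vel": joint speeds; "joint_torque": joint torques, N m; "ee_pos": TCP position; "ee_rot": TCP orientation; "ft_force": force on the tool from outside, world axes, zero at the start; "moment": the same for the moment, N m; "finger_gap": opening from 0.0 (shut) to 1.0 (fully open).
Only numpy, scipy, OpenCV 4.12 (cv2) and the standard library are available. Lean on these libraries where they do the work, as an engineer would, in place of code of your own. Each camera call takes 0.05 s, during which the arm holds its last target.

TASK

Start the ice maker's self-clean: with one fingertip on each of the two white keys on top of it, press both keys all the way down together, hold them down for at least three seconds, then let go of both and back off. Neither white key may be pushed down on its own and the amber power key between them must not be pressed; leave the decanter, the glasses and the stopper where they stand, lifting nothing.

Things in the scene. Friction and masses are not known exactly. Their poses are not given: they have to be found in the camera images.
- ice_maker: Countertop ice maker, steel below, charcoal above, 300 deep (x) by 240 wide (y) by 285 mm high, fixed. Origin: centre of its underside on the ledge; x from front to back, y along the keys from key_right to key_left, z up. Level top: black control panel in front, clear lid behind. Keys in a row along y, 43 mm behind the front edge: white, amber, white, centres 32 mm apart
- key_left_top (a point): Centre of the upper face of the white key on the machine's +y side (mark: small square). Round, 24 mm across, flat level top standing 6 mm above the panel when up, so 291 mm above the ledge; 2 mm above the panel when fully down
- key_right_top (a point): Centre of the upper face of the white key on the machine's -y side (mark: small clock); otherwise like key_left, 64 mm from it centre to centre
- power_key_top (a point): Centre of the upper face of the amber power key, midway between the white keys; round, 18 mm across, same height, travel and spring as they have. Must not be pressed
- key_left (a joint): How far this white key is down, m: 0 up, 0.004 fully down. Spring return: it starts to move at about 1.5 N, takes about 4.5 N to reach the stop, and comes up by itself when let go
- key_right (a joint): The same for the other white key
- power_key (a joint): The same for the amber power key; it stays at 0
- decanter: Empty hexagonal glass decanter without stopper, 96 mm across, 200 mm high, standing loose on the ledge beside the ice maker. Origin at the centre of its underside
- glass_a: Empty rocks glass, 82 mm across, 85 mm high, loose on the ledge beside the ice maker. Origin at the centre of its underside
- glass_b: The second rocks glass, the same
- stopper: Chrome decanter stopper, 38 mm across, 46 mm high, standing loose on its head on the clear lid, 110 mm or more behind the row of keys. Origin at the centre of its underside, on the lid at 285 mm

How it is judged:
On the way, in this order (a step that is already met when the one before it is completed fails the run):
1. both white keys are held down together by the fingers for three seconds (value of joint each of key_left, key_right above 0.0028 m and contact force between the fingers and key_left above 0.5 N and contact force between the fingers and key_right above 0.5 N), for 2.9 s.
2. both white keys are let go and are up again (value of joint each of key_left, key_right below 0.001 m), for 0.2 s.
At the end, for the whole second after the job is handed in: After both white keys were held at least 2.8 mm down together for 2.9 s by the fingers, all three keys are up again (within 1 mm), and the decanter, both glasses and the stopper stand upright within 20 mm of where they were (all of step 2 and value of joint power_key below 0.001 m and distance of each of decanter, glass_a, glass_b, stopper from where it was at the start of the episode below 0.02 m and angle between each of decanter, glass_a, glass_b, stopper's own z axis and vertical below 0.1 rad); the robot touches nothing.
It fails at once if a white key is pushed down (3 mm or more) while the other is still up (under 0.5 mm) ((value of joint key_left above 0.003 m and value of joint key_right below 0.0005 m) or (value of joint key_right above 0.003 m and value of joint key_left below 0.0005 m)).
It fails at once if the power key is pressed (2 mm or more) (value of joint power_key above 0.002 m).
It fails at once if the decanter, a glass or the stopper is shifted, lifted (20 mm) or tipped (distance of any of decanter, glass_a, glass_b, stopper from where it was at the start of the episode above 0.02 m or angle between any of decanter, glass_a, glass_b, stopper's own z axis and vertical above 0.3 rad).
It also fails if it takes over 35 s, if anything falls off the work surface, if the arm or the gripper's body presses on something with over 40 N, if the wrist force passes 120 N, or if a joint passes its speed limit or range.

## Working session

There is one attempt and no reset: what is moved stays moved. The work goes in short steps, Python scripts to look and compute and a tool call to move; the robot and the scene stay as the last step left them, time stands still between calls to the robot, and variables do not carry over. Pictures are saved under pics/ and viewed, and the job is handed in when it is done.

Besides the shell and the picture viewer there is one more tool, called after ">>>" by a JSON object that holds its "fn" and its "kwargs". play_rows: Moves the arm, as the interface text tells. Its arguments: {"type":"object","properties":{"increments":{"type":"array","items":{"type":"object","properties":{"tx":{"type":"number"},"ty":{"type":"number"},"tz":{"type":"number"},"rx":{"type":"number"},"ry":{"type":"number"},"rz":{"type":"number"},"hand":{"type":"number"}}}},"squeeze":{"type":"number"}},"required":["increments"]}

```bash
mkdir -p pics
python3 - <<'E'
from bench import robot
import cv2
s=robot.get_state(); print(s)
for n in ("side","top"):
    c=robot.read_camera(n); cv2.imwrite(f"pics/{n}0.png",c["image"])
    print(n,{k:v for k,v in c.items() if k!="image"})
    for t in ("key_left_top","power_key_top","ice_maker","decanter","glass_a","stopper"):
        print(t,[(([round(float(x),1) for x in d["bbox"]]),round(d["p"],2)) for d in robot.spot_in(n,t)][:4])
E
```

```text
{'time_s': 0.0, 'qpos': array([-1.32852457e+00,  2.07417099e-01,  1.54298154e+00, -1.14220410e-05,
        1.39351483e+00, -1.50485291e-01]), 'joint_vel': array([ 0.00189431, -0.00028935, -0.00128461, -0.00099696, -0.00243692,
        0.00023192]), 'joint_torque': array([-7.52185715e-04, -3.83041513e+01, -2.91593689e+01, -3.21135731e-04,
        1.06049489e-02,  1.25439055e-05]), 'ee_pos': array([ 0.21988009, -0.53046086,  0.23011434]), 'ee_rot': array([ 8.31485716e-01, -5.55544919e-01, -8.61098883e-04, -7.77871642e-04]), 'ft_force': array([0.30457008, 0.54756746, 0.95002128]), 'moment': array([-0.02819848, -0.00107755, -0.00584485]), 'finger_gap': 0.9970995194382951}
side {'fx': 448.85914351966306, 'fy': 448.85914351966306, 'cx': 325.08238242133837, 'cy': 204.49412516007382, 'eye': array([0.27933441, 0.6822115 , 0.73452797]), 'orientation': array([-0.20285315,  0.86906482, -0.43930089,  0.10291586])}
key_left_top [([386.5, 163.9, 8.6, 13.0], 0.4)]
power_key_top [([399.4, 158.1, 8.9, 9.1], 0.52)]
ice_maker [([357.3, 199.9, 178.2, 190.7], 0.65)]
decanter [([281.0, 253.7, 46.3, 93.2], 0.75)]
glass_a [([443.2, 208.7, 26.6, 43.0], 0.93)]
stopper [([360.6, 121.6, 21.2, 24.2], 0.85), ([387.7, 162.0, 6.2, 12.4], 0.25)]
top {'fx': 511.66913894000373, 'fy': 511.66913894000373, 'cx': 318.54239065250107, 'cy': 200.75957525256942, 'eye': array([0.32673692, 0.04112074, 1.37530842]), 'orientation': array([-0.68869043,  0.71677304, -0.07633672,  0.07819602])}
key_left_top [([359.4, 230.2, 7.9, 13.7], 0.57)]
power_key_top []
ice_maker [([381.9, 192.1, 131.0, 161.1], 0.89)]
decanter [([296.4, 180.5, 35.9, 46.8], 0.55)]
glass_a [([438.9, 270.2, 38.1, 35.5], 0.81), ([452.6, 217.6, 38.4, 38.2], 0.8)]
stopper [([403.1, 181.2, 15.9, 16.7], 0.77)]
```

Run:
```python
import cv2
a=cv2.imread("pics/side0.png");b=cv2.imread("pics/top0.png")
cv2.imwrite("pics/side0c.png",cv2.resize(a[90:240,300:500],None,fx=4,fy=4,interpolation=cv2.INTER_CUBIC))
cv2.imwrite("pics/top0c.png",cv2.resize(b[120:295,280:480],None,fx=3.4,fy=3.4,interpolation=cv2.INTER_CUBIC))
```

```text
(no output)
```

View pics/side0.png

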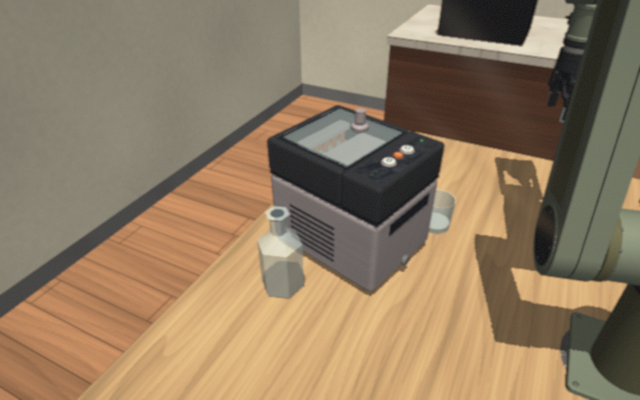

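View pics/top0.png

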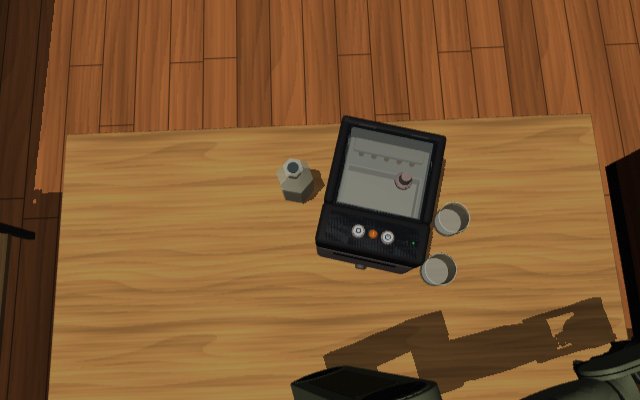

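```bash
ls pics
```

```text
side0.png
side0c.png
top0.png
top0c.png
```

View pics/side0c.png

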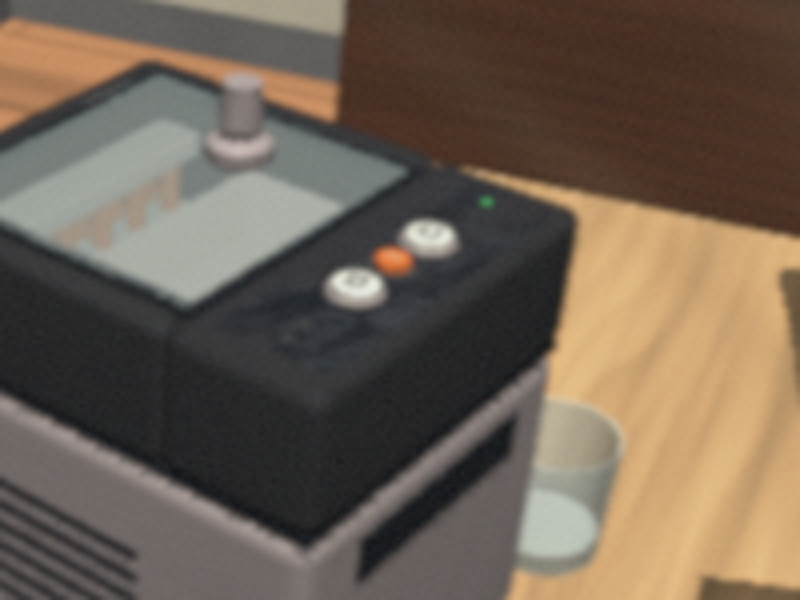

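View pics/top0c.png

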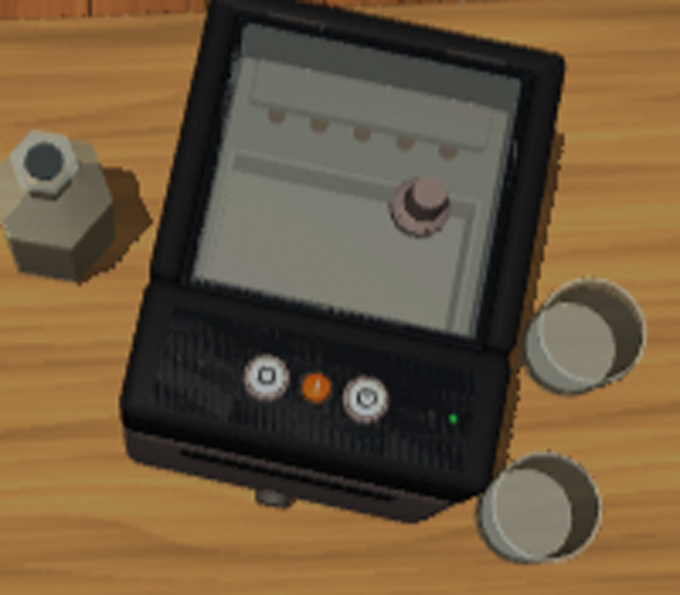

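The side view shows the white keys at about (389,161) and (407,149). The top view shows them at about (358,231) and (388,237), with amber between at (373,234). Next I'll refine these by centroids and triangulate.

```bash
cat > h.py <<'E'
import numpy as np, cv2
from scipy.spatial.transform import Rotation as R
from scipy.optimize import least_squares
def proj(c,P):
    p=R.from_quat(c["orientation"]).inv().apply(np.atleast_2d(P)-c["eye"])
    return np.c_[c["fx"]*p[:,0]/p[:,2]+c["cx"],c["fy"]*p[:,1]/p[:,2]+c["cy"]]
def ray(c,uv):
    d=R.from_quat(c["orientation"]).apply([(uv[0]-c["cx"])/c["fx"],(uv[1]-c["cy"])/c["fy"],1]); return d
def atz(c,uv,z):
    d=ray(c,uv); return c["eye"]+d*(z-c["eye"][2])/d[2]
def tri(c1,u1,c2,u2):
    A=np.zeros((3,3));b=np.zeros(3)
    for c,u in((c1,u1),(c2,u2)):
        d=ray(c,u);d/=np.linalg.norm(d);M=np.eye(3)-np.outer(d,d);A+=M;b+=M@c["eye"]
    return np.linalg.solve(A,b)
def cen(im,uv,kind,r=9):
    u,v=map(int,uv);w=im[v-r:v+r+1,u-r:u+r+1].astype(float)
    if kind=="w": m=np.clip(w.min(2)-70,0,60)
    else: m=np.clip(w[:,:,2]-w[:,:,0]-40,0,80)
    y,x=np.mgrid[v-r:v+r+1,u-r:u+r+1]; return np.array([(m*x).sum(),(m*y).sum()])/m.sum(), (m>10).sum()
E
python3 - <<'E'
from h import *
from bench import robot
cs,ct=robot.read_camera("side"),robot.read_camera("top")
S=dict(L=(388,162,"w"),P=(398,155,"o"),R=(407,150,"w"));T=dict(L=(358,230,"w"),P=(373,234,"o"),R=(387,237,"w"))
res={}
for k in "LPR":
    us,n1=cen(cs["image"],S[k][:2],S[k][2],7 if k!='P' else 6);ut,n2=cen(ct["image"],T[k][:2],T[k][2],8)
    print(k,us.round(2),n1,ut.round(2),n2,"tri",tri(cs,us,ct,ut).round(4),"top@z",atz(ct,ut,.290).round(4),"side@z",atz(cs,us,.289).round(4))
E
```

```text
L [388.39 161.39] 146 [357.88 230.49] 119 tri [ 0.5007 -0.0426  0.2871] top@z [ 0.4996 -0.0425  0.29  ] side@z [ 0.5004 -0.0396  0.289 ]
P [397.85 154.57] 64 [372.51 233.52] 56 tri [ 0.4924 -0.0735  0.2884] top@z [ 0.4918 -0.0734  0.29  ] side@z [ 0.4926 -0.0725  0.289 ]
R [406.76 149.19] 138 [387.18 236.84] 124 tri [ 0.4841 -0.1047  0.2869] top@z [ 0.4834 -0.1043  0.29  ] side@z [ 0.4835 -0.101   0.289 ]
```

```bash
cat >> h.py <<'E'
KL=np.array([.5003,-.0418]);KR=np.array([.4838,-.1037])
def delta(s,pos,xdir):
    Rc=R.from_quat(s["ee_rot"]); z=np.array([0,0,-1.]);x=np.array([xdir[0],xdir[1],0]);x/=np.linalg.norm(x)
    Rt=R.from_matrix(np.c_[x,np.cross(z,x),z])
    return Rc.inv().apply(np.array(pos)-s["ee_pos"])*1000,(Rc.inv()*Rt).as_rotvec()
E
python3 - <<'E'
from h import *
from bench import robot
s=robot.get_state();d=(KL-KR);m=(KL+KR)/2;print(s["time_s"],s["ee_pos"],R.from_quat(s["ee_rot"]).as_matrix().round(3))
for sg in(1,-1):
    print(sg,*[v.round(3) for v in delta(s,[m[0],m[1],.36],sg*d)])
E
```

```text
0.8 [ 0.22007794 -0.5312312   0.23131508] [[ 0.383 -0.924 -0.   ]
 [-0.924 -0.383 -0.   ]
 [ 0.     0.    -1.   ]]
1 [-319.448 -426.751 -128.723] [ 0.     0.    -2.488]
-1 [-319.448 -426.751 -128.723] [ 0.    -0.     0.653]
```

>>> {"fn": "play_rows", "kwargs": {"increments": [{"tz": -30, "hand": 50}, {"tz": -65, "hand": 50}, {"tz": -100, "hand": 50}, {"tz": -129, "tx": -10, "ty": -13, "rz": 0.02, "hand": 50}, {"tz": -129, "tx": -30, "ty": -40, "rz": 0.06, "hand": 50}, {"tz": -129, "tx": -50, "ty": -67, "rz": 0.1, "hand": 50}, {"tz": -129, "tx": -70, "ty": -94, "rz": 0.14, "hand": 50}, {"tz": -129, "tx": -90, "ty": -120, "rz": 0.18, "hand": 50}, {"tz": -129, "tx": -110, "ty": -147, "rz": 0.22, "hand": 50}, {"tz": -129, "tx": -130, "ty": -174, "rz": 0.26, "hand": 50}], "squeeze": 40}}

```text
schema error: expected keys tx, ty, tz, rx, ry, rz, hand
```

Run:
```python
from h import *
from bench import robot
s=robot.get_state();d=(KL-KR);m=(KL+KR)/2;print(s["time_s"],s["ee_pos"],s["qpos"].round(2),s["finger_gap"])
for sg in(-1,):
    print(sg,*[v.round(3) for v in delta(s,[m[0],m[1],.36],sg*d)])
```

```text
0.8 [ 0.22007794 -0.5312312   0.23131508] [-1.33  0.21  1.54 -0.    1.39 -0.15] 0.9969242484382835
-1 [-319.448 -426.751 -128.723] [ 0.    -0.     0.653]
```

All keys are required in each row.

>>> {"fn": "play_rows", "kwargs": {"increments": [{"tx": 0, "ty": 0, "tz": -30, "rx": 0, "ry": 0, "rz": 0, "hand": 50}, {"tx": 0, "ty": 0, "tz": -65, "rx": 0, "ry": 0, "rz": 0, "hand": 50}, {"tx": 0, "ty": 0, "tz": -100, "rx": 0, "ry": 0, "rz": 0, "hand": 50}, {"tx": -10, "ty": -13, "tz": -129, "rx": 0, "ry": 0, "rz": 0.02, "hand": 50}, {"tx": -30, "ty": -40, "tz": -129, "rx": 0, "ry": 0, "rz": 0.06, "hand": 50}, {"tx": -50, "ty": -67, "tz": -129, "rx": 0, "ry": 0, "rz": 0.1, "hand": 50}, {"tx": -70, "ty": -94, "tz": -129, "rx": 0, "ry": 0, "rz": 0.14, "hand": 50}, {"tx": -90, "ty": -120, "tz": -129, "rx": 0, "ry": 0, "rz": 0.18, "hand": 50}, {"tx": -110, "ty": -147, "tz": -129, "rx": 0, "ry": 0, "rz": 0.22, "hand": 50}, {"tx": -130, "ty": -174, "tz": -129, "rx": 0, "ry": 0, "rz": 0.26, "hand": 50}], "squeeze": 40}}

```text
time_s: 1.63
ee_pos: [0.3316, -0.3431, 0.3605]
ee_rot: [0.752, -0.66, 0.0, 0.0]
ft_force: [0.7, -0.1, 0.1]
finger_gap: 0.588
```

Run:
```python
from h import *
from bench import robot
s=robot.get_state();d=(KL-KR);m=(KL+KR)/2;print(s["time_s"],s["ee_pos"],s["qpos"].round(2),s["finger_gap"])
for sg in(-1,):
    print(sg,*[v.round(3) for v in delta(s,[m[0],m[1],.36],sg*d)])
```

```text
1.6333 [ 0.3315522  -0.34307273  0.36045727] [-0.98 -0.08  1.58  0.    1.64  0.46] 0.5876147136426192
-1 [-247.184 -194.252    0.423] [-0.    -0.     0.391]
```

>>> {"fn": "play_rows", "kwargs": {"increments": [{"tx": -24, "ty": -19, "tz": 0, "rx": 0, "ry": 0, "rz": 0.04, "hand": 50}, {"tx": -50, "ty": -39, "tz": 0, "rx": 0, "ry": 0, "rz": 0.08, "hand": 50}, {"tx": -77, "ty": -60, "tz": 0, "rx": 0, "ry": 0, "rz": 0.12, "hand": 50}, {"tx": -104, "ty": -81, "tz": 0, "rx": 0, "ry": 0, "rz": 0.16, "hand": 50}, {"tx": -131, "ty": -102, "tz": 0, "rx": 0, "ry": 0, "rz": 0.2, "hand": 50}, {"tx": -158, "ty": -124, "tz": 0, "rx": 0, "ry": 0, "rz": 0.25, "hand": 50}, {"tx": -185, "ty": -145, "tz": 0, "rx": 0, "ry": 0, "rz": 0.3, "hand": 50}, {"tx": -210, "ty": -165, "tz": 0, "rx": 0, "ry": 0, "rz": 0.34, "hand": 50}, {"tx": -232, "ty": -182, "tz": 0, "rx": 0, "ry": 0, "rz": 0.37, "hand": 50}, {"tx": -247, "ty": -194, "tz": 0, "rx": 0, "ry": 0, "rz": 0.391, "hand": 50}]}}

```text
time_s: 2.47
ee_pos: [0.4915, -0.0715, 0.3604]
ee_rot: [-0.611, 0.792, 0.0, 0.0]
ft_force: [0.2, -0.3, 0.2]
finger_gap: 0.589
```

Run:
```python
from h import *
from bench import robot
import cv2
for n in("side","top"):
    c=robot.read_camera(n);cv2.imwrite(f"pics/{n}1.png",c["image"])
    s=robot.get_state();u=proj(c,s["ee_pos"])[0];print(n,u.round(1))
    x0,y0=int(u[0])-100,max(0,int(u[1])-75)
    print(x0,y0);cv2.imwrite(f"pics/{n}1c.png",cv2.resize(c["image"][y0:y0+150,x0:x0+200],None,fx=4,fy=4,interpolation=cv2.INTER_CUBIC))
d=(KL-KR);m=(KL+KR)/2;print(s["time_s"],s["ee_pos"],s["qpos"].round(2),s["finger_gap"],s["ft_force"])
print(*[v.round(3) for v in delta(s,[m[0],m[1],.36],-d)])
```

```text
side [400.9 122.2]
300 47
top [374.9 228.3]
274 153
2.5667 [ 0.49154652 -0.07155649  0.36020994] [-0.32 -0.03  1.54  0.    1.64  1.51] 0.5841590246986569 [-0.3601628   0.226534    0.76882826]
[ 1.029 -0.787  0.209] [-0.     0.001  0.007]
```

View pics/side1c.png

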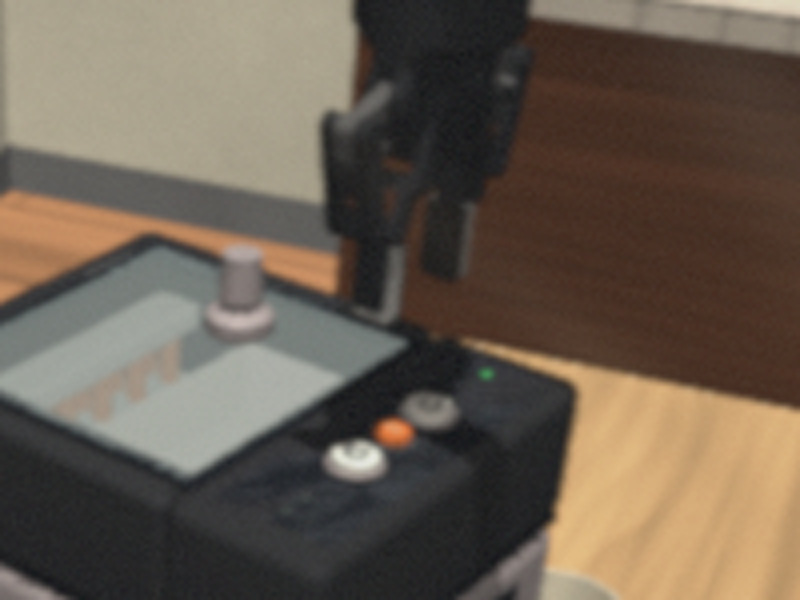

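View pics/top1.png

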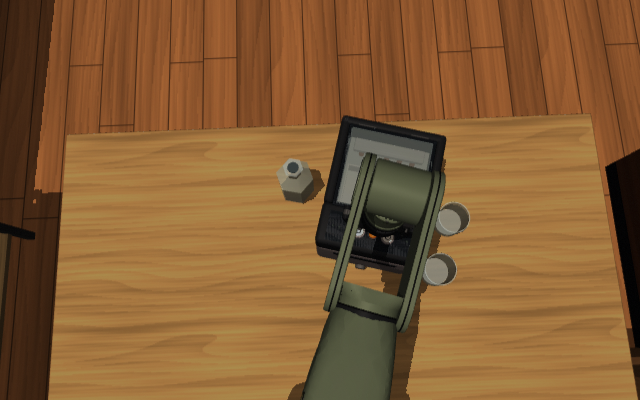

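The side view shows both finger tips above the keys, near one at about (395,124) and far one at about (411,115). I'll compare these with a projected model.

Run:
```python
from h import *
from bench import robot
import cv2
c=robot.read_camera("side");s=robot.get_state();Rm=R.from_quat(s["ee_rot"])
x0,y0=340,75;im=cv2.resize(c["image"][y0:y0+100,x0:x0+133],None,fx=6,fy=6,interpolation=cv2.INTER_CUBIC)
im=np.clip(im.astype(float)*1.6,0,255).astype(np.uint8)
for sg in(1,-1):
    for rec,col in((.004,(0,255,0)),(.009,(0,0,255))):
        P=[s["ee_pos"]+Rm.apply([sg*a,b,-rec]) for a,b in((.025,-.011),(.025,.011),(.0395,.011),(.0395,-.011))]
        u=((proj(c,P)+.5-[x0,y0])*6).astype(int);cv2.polylines(im,[u],True,col,1)
        print(sg,np.mean(proj(c,P),0).round(1))
cv2.imwrite("pics/side2c.png",im)
```

```text
1 [411.9 114.1]
1 [412.2 111.6]
-1 [392.9 125.6]
-1 [393.2 123.1]
```

View pics/side2c.png

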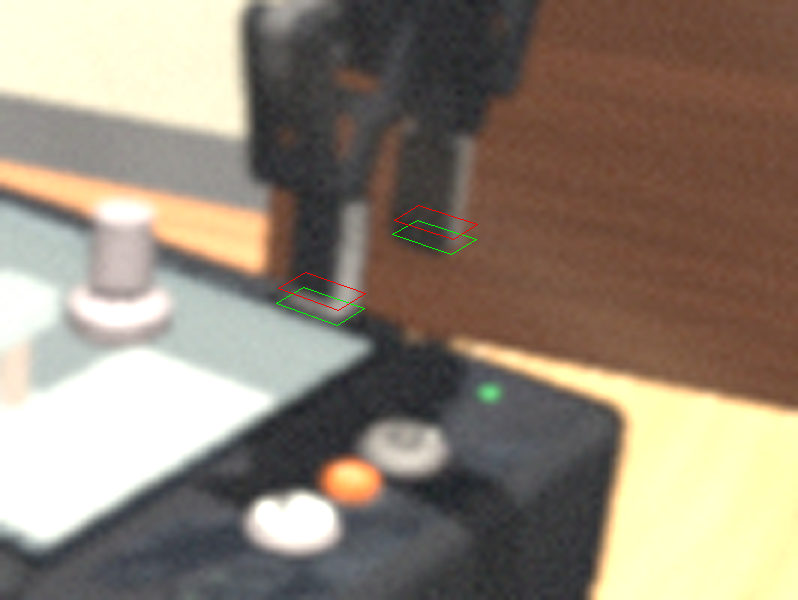

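>>> {"fn": "play_rows", "kwargs": {"increments": [{"tx": 1, "ty": -0.8, "tz": 5, "rx": 0, "ry": 0, "rz": 0.007, "hand": 55}, {"tx": 1, "ty": -0.8, "tz": 15, "rx": 0, "ry": 0, "rz": 0.007, "hand": 55}, {"tx": 1, "ty": -0.8, "tz": 27, "rx": 0, "ry": 0, "rz": 0.007, "hand": 55}, {"tx": 1, "ty": -0.8, "tz": 38, "rx": 0, "ry": 0, "rz": 0.007, "hand": 55}, {"tx": 1, "ty": -0.8, "tz": 48, "rx": 0, "ry": 0, "rz": 0.007, "hand": 55}, {"tx": 1, "ty": -0.8, "tz": 56, "rx": 0, "ry": 0, "rz": 0.007, "hand": 55}, {"tx": 1, "ty": -0.8, "tz": 60, "rx": 0, "ry": 0, "rz": 0.007, "hand": 55}, {"tx": 1, "ty": -0.8, "tz": 60, "rx": 0, "ry": 0, "rz": 0.007, "hand": 55}]}}

```text
time_s: 3.28
ee_pos: [0.4904, -0.0751, 0.2986]
ee_rot: [-0.607, 0.794, 0.001, -0.001]
ft_force: [0.2, -0.6, -0.3]
finger_gap: 0.643
```

Run:
```python
from h import *
from bench import robot
import cv2
c=robot.read_camera("side");s=robot.get_state()
x0,y0=340,95;im=cv2.resize(c["image"][y0:y0+100,x0:x0+133],None,fx=6,fy=6,interpolation=cv2.INTER_CUBIC)
im=np.clip(im.astype(float)*1.6,0,255).astype(np.uint8)
cv2.imwrite("pics/side3c.png",im)
d=(KL-KR);m=(KL+KR)/2;print(s["time_s"],s["ee_pos"],s["finger_gap"],s["ft_force"],s["moment"])
print(*[v.round(4) for v in delta(s,[m[0],m[1],.30],-d)])
```

```text
3.3333 [ 0.49089228 -0.07516776  0.29962636] 0.6438368264015459 [-0.21345313  0.85178397  0.06058724] [ 0.03105964 -0.00856387 -0.03464177]
[-2.6368 -0.4828 -0.3741] [ 0.0012  0.0001 -0.0048]
```

View pics/side3c.png

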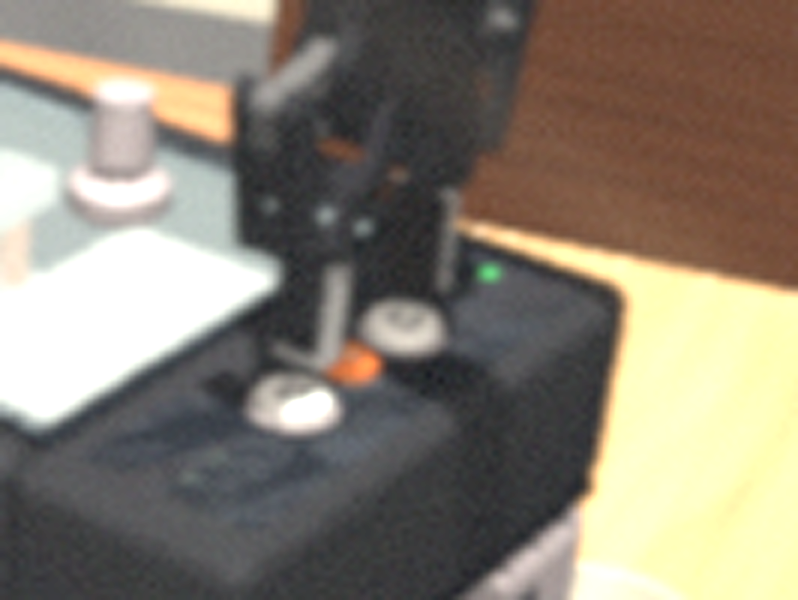

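The side view shows both tips shifted right of the spots directly above the keys, near tip at about (312,355) in the crop and far tip at about (430,290). I'll quantify this with averaged poses and an overlay.

Run:
```python
from h import *
from bench import robot
import cv2
ps=[];rs=[];ims=[]
for i in range(6):
    c=robot.read_camera("side");s=robot.get_state();ps.append(s["ee_pos"]);rs.append(s["ee_rot"]);ims.append(c["image"].astype(float))
p=np.mean(ps,0);print(p,np.std(ps,0));Rm=R.from_quat(rs).mean()
I=np.mean(ims,0)
x0,y0,f=360,115,10;im=cv2.resize(I[y0:y0+60,x0:x0+80],None,fx=f,fy=f,interpolation=cv2.INTER_CUBIC)
im=np.clip(im*1.8,0,255).astype(np.uint8)
d=(KL-KR);m=(KL+KR)/2
s["ee_pos"]=p;s["ee_rot"]=Rm.as_quat()
print(*[v.round(4) for v in delta(s,[m[0],m[1],.30],-d)])
def pl(P,col):
    u=((proj(c,P)+.5-[x0,y0])*f).astype(int);cv2.polylines(im,[u],True,col,1)
for sg in(1,-1):
    pl([p+Rm.apply([sg*a,b,-.005]) for a,b in((.0275,-.011),(.0275,.011),(.037,.011),(.037,-.011))],(0,255,0))
t=np.linspace(0,2*np.pi,40)
for k in(KL,KR): pl(np.c_[k[0]+.012*np.cos(t),k[1]+.012*np.sin(t),0*t+.291],(255,255,0))
cv2.imwrite("pics/side4c.png",im);cv2.imwrite("pics/raw4.png",np.clip(I,0,255).astype(np.uint8))
```

```text
[ 0.49156243 -0.07527416  0.30091688] [1.22450950e-04 2.08635890e-05 2.61000057e-04]
[-2.5638  0.192   0.9164] [-0.0013 -0.0001 -0.0046]
```

View pics/side4c.png

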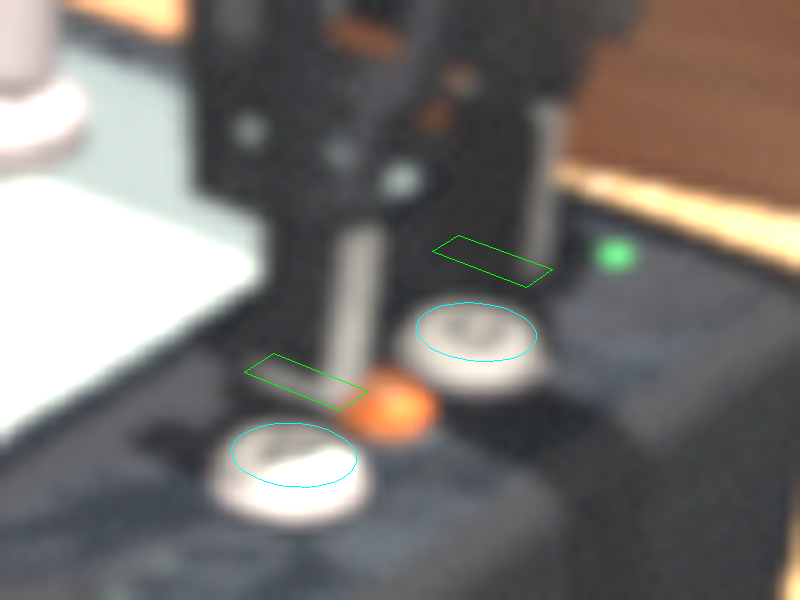

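>>> {"fn": "play_rows", "kwargs": {"increments": [{"tx": -3, "ty": 0, "tz": 2, "rx": 0, "ry": 0, "rz": -0.004, "hand": 55}, {"tx": -3, "ty": 0, "tz": 6, "rx": 0, "ry": 0, "rz": -0.004, "hand": 55}, {"tx": -3, "ty": 0, "tz": 10, "rx": 0, "ry": 0, "rz": -0.004, "hand": 55}, {"tx": -3, "ty": 0, "tz": 12, "rx": 0, "ry": 0, "rz": -0.004, "hand": 55}, {"tx": -3, "ty": 0, "tz": 12, "rx": 0, "ry": 0, "rz": -0.004, "hand": 55}]}}

```text
time_s: 4.05
ee_pos: [0.4916, -0.0721, 0.2874]
ee_rot: [-0.609, 0.793, 0.001, -0.0]
ft_force: [0.1, 0.5, -0.2]
finger_gap: 0.646
```

```bash
cat > look.py <<'E'
from h import *
from bench import robot
import cv2,sys
ps=[];rs=[];ims=[];fs=[]
for i in range(4):
    c=robot.read_camera("side");s=robot.get_state();ps.append(s["ee_pos"]);rs.append(s["ee_rot"]);fs.append(s["ft_force"]);ims.append(c["image"].astype(float))
p=np.mean(ps,0);print(s["time_s"],p,np.std(ps,0),np.mean(fs,0),s["moment"]);Rm=R.from_quat(rs).mean()
I=np.mean(ims,0)
x0,y0,f=360,115,10;im=cv2.resize(I[y0:y0+60,x0:x0+80],None,fx=f,fy=f,interpolation=cv2.INTER_CUBIC)
im=np.clip(im*1.8,0,255).astype(np.uint8)
d=(KL-KR);m=(KL+KR)/2
s["ee_pos"]=p;s["ee_rot"]=Rm.as_quat()
print(*[v.round(4) for v in delta(s,[m[0],m[1],.30],-d)])
cv2.imwrite(sys.argv[1],im)
E
python3 look.py pics/side5c.png
```

```text
4.25 [ 0.49186708 -0.07226736  0.28809221] [1.06667854e-04 6.04659664e-05 2.14684054e-04] [0.22998092 0.26222995 0.02349429] [0.00744188 0.00905322 0.02287792]
[  0.4189  -0.2965 -11.9079] [ 0.0004  0.     -0.0007]
```

View pics/side5c.png

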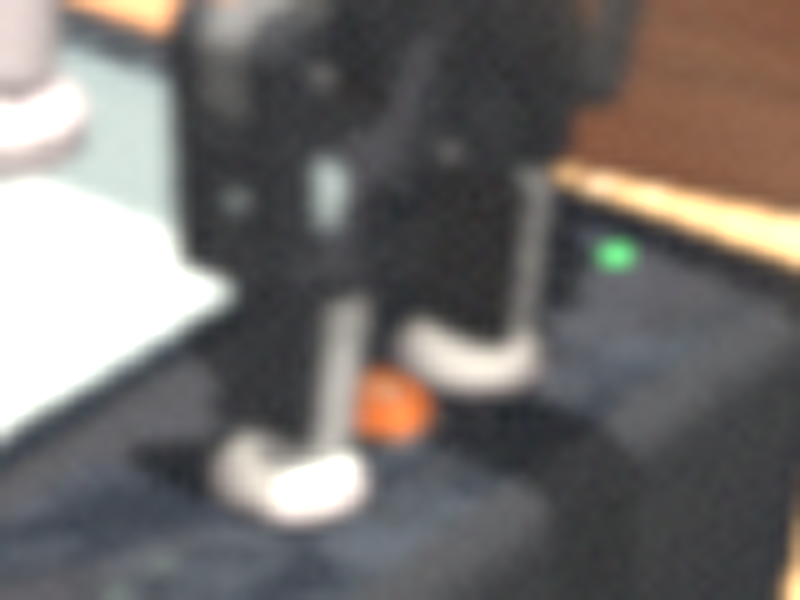

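Both tips are centred just above their white keys, near at about (300,440) and far at about (480,340), and clear of the amber key at (395,405). Now I'll press gently.

>>> {"fn": "play_rows", "kwargs": {"increments": [{"tx": 0, "ty": 0, "tz": 1, "rx": 0, "ry": 0, "rz": 0, "hand": 55}, {"tx": 0, "ty": 0, "tz": 2, "rx": 0, "ry": 0, "rz": 0, "hand": 55}, {"tx": 0, "ty": 0, "tz": 3, "rx": 0, "ry": 0, "rz": 0, "hand": 55}, {"tx": 0, "ty": 0, "tz": 4, "rx": 0, "ry": 0, "rz": 0, "hand": 55}, {"tx": 0, "ty": 0, "tz": 4, "rx": 0, "ry": 0, "rz": 0, "hand": 55}]}}

```text
time_s: 4.67
ee_pos: [0.4922, -0.0724, 0.2851]
ee_rot: [-0.609, 0.793, -0.0, 0.0]
ft_force: [-1.5, -0.3, 5.8]
finger_gap: 0.642
```

>>> {"fn": "play_rows", "kwargs": {"increments": [{"tx": 0, "ty": 0, "tz": 1, "rx": 0, "ry": 0, "rz": 0, "hand": 55}, {"tx": 0, "ty": 0, "tz": 2, "rx": 0, "ry": 0, "rz": 0, "hand": 55}, {"tx": 0, "ty": 0, "tz": 3, "rx": 0, "ry": 0, "rz": 0, "hand": 55}, {"tx": 0, "ty": 0, "tz": 3, "rx": 0, "ry": 0, "rz": 0, "hand": 55}]}}

```text
time_s: 5.0
ee_pos: [0.4922, -0.0724, 0.2831]
ee_rot: [-0.609, 0.793, -0.001, 0.0]
ft_force: [-3.8, 0.8, 9.0]
finger_gap: 0.646
```

```bash
python3 look.py pics/side6c.png
```

```text
5.2 [ 0.49216689 -0.0723893   0.28313961] [3.82494266e-06 1.01939901e-05 2.00394768e-05] [-2.78451895  1.49099372  8.67309575] [0.11773429 0.5497371  0.03170752]
[ 3.83300e-01 -6.60000e-03 -1.68603e+01] [-0.0016 -0.0003 -0.0007]
```

View pics/side6c.png

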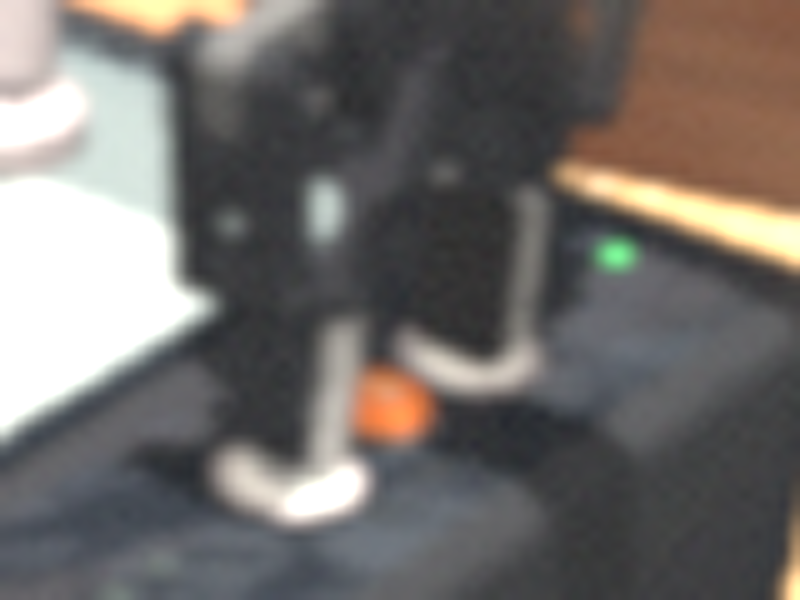

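>>> {"fn": "play_rows", "kwargs": {"increments": [{"tx": 0, "ty": 0, "tz": 1, "rx": 0, "ry": 0, "rz": 0, "hand": 55}, {"tx": 0, "ty": 0, "tz": 2, "rx": 0, "ry": 0, "rz": 0, "hand": 55}, {"tx": 0, "ty": 0, "tz": 3, "rx": 0, "ry": 0, "rz": 0, "hand": 55}, {"tx": 0, "ty": 0, "tz": 3, "rx": 0, "ry": 0, "rz": 0, "hand": 55}, {"tx": 0, "ty": 0, "tz": 3, "rx": 0, "ry": 0, "rz": 0, "hand": 55}]}}

```text
time_s: 5.62
ee_pos: [0.4922, -0.0724, 0.2829]
ee_rot: [-0.609, 0.793, -0.001, 0.001]
ft_force: [-7.7, 1.8, 19.2]
finger_gap: 0.644
```

Force rose from 9 N to 19 N with no further travel (z 0.2829), so both keys are at their stops. Now I'll hold.

>>> {"fn": "play_rows", "kwargs": {"increments": [{"tx": 0, "ty": 0, "tz": 0, "rx": 0, "ry": 0, "rz": 0, "hand": 55}, {"tx": 0, "ty": 0, "tz": 0, "rx": 0, "ry": 0, "rz": 0, "hand": 55}, {"tx": 0, "ty": 0, "tz": 0, "rx": 0, "ry": 0, "rz": 0, "hand": 55}, {"tx": 0, "ty": 0, "tz": 0, "rx": 0, "ry": 0, "rz": 0, "hand": 55}, {"tx": 0, "ty": 0, "tz": 0, "rx": 0, "ry": 0, "rz": 0, "hand": 55}, {"tx": 0, "ty": 0, "tz": 0, "rx": 0, "ry": 0, "rz": 0, "hand": 55}, {"tx": 0, "ty": 0, "tz": 0, "rx": 0, "ry": 0, "rz": 0, "hand": 55}, {"tx": 0, "ty": 0, "tz": 0, "rx": 0, "ry": 0, "rz": 0, "hand": 55}, {"tx": 0, "ty": 0, "tz": 0, "rx": 0, "ry": 0, "rz": 0, "hand": 55}, {"tx": 0, "ty": 0, "tz": 0, "rx": 0, "ry": 0, "rz": 0, "hand": 55}]}}

```text
time_s: 6.45
ee_pos: [0.4922, -0.0724, 0.2829]
ee_rot: [-0.609, 0.793, -0.001, 0.001]
ft_force: [-8.5, 1.4, 18.5]
finger_gap: 0.641
```

```bash
python3 look.py pics/side7c.png
```

```text
6.65 [ 0.49222593 -0.07238945  0.28288969] [5.82748465e-06 1.14032593e-05 4.87634636e-06] [-8.13777837  2.19928286 18.78382194] [ 0.38069917  1.40496534 -0.02000016]
[  0.4029   0.0241 -17.1102] [-0.0031 -0.0005 -0.0006]
```

View pics/side7c.png

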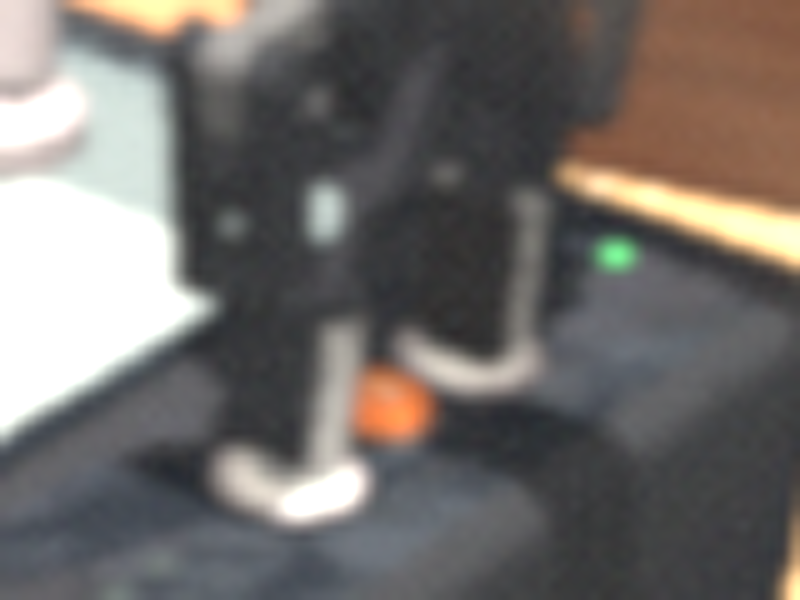

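>>> {"fn": "play_rows", "kwargs": {"increments": [{"tx": 0, "ty": 0, "tz": 0, "rx": 0, "ry": 0, "rz": 0, "hand": 55}, {"tx": 0, "ty": 0, "tz": 0, "rx": 0, "ry": 0, "rz": 0, "hand": 55}, {"tx": 0, "ty": 0, "tz": 0, "rx": 0, "ry": 0, "rz": 0, "hand": 55}, {"tx": 0, "ty": 0, "tz": 0, "rx": 0, "ry": 0, "rz": 0, "hand": 55}, {"tx": 0, "ty": 0, "tz": 0, "rx": 0, "ry": 0, "rz": 0, "hand": 55}, {"tx": 0, "ty": 0, "tz": 0, "rx": 0, "ry": 0, "rz": 0, "hand": 55}, {"tx": 0, "ty": 0, "tz": 0, "rx": 0, "ry": 0, "rz": 0, "hand": 55}, {"tx": 0, "ty": 0, "tz": 0, "rx": 0, "ry": 0, "rz": 0, "hand": 55}, {"tx": 0, "ty": 0, "tz": 0, "rx": 0, "ry": 0, "rz": 0, "hand": 55}, {"tx": 0, "ty": 0, "tz": 0, "rx": 0, "ry": 0, "rz": 0, "hand": 55}]}}

```text
time_s: 7.48
ee_pos: [0.4922, -0.0724, 0.2829]
ee_rot: [-0.609, 0.793, -0.001, 0.001]
ft_force: [-8.3, 2.2, 18.5]
finger_gap: 0.644
```

>>> {"fn": "play_rows", "kwargs": {"increments": [{"tx": 0, "ty": 0, "tz": 0, "rx": 0, "ry": 0, "rz": 0, "hand": 55}, {"tx": 0, "ty": 0, "tz": 0, "rx": 0, "ry": 0, "rz": 0, "hand": 55}, {"tx": 0, "ty": 0, "tz": 0, "rx": 0, "ry": 0, "rz": 0, "hand": 55}, {"tx": 0, "ty": 0, "tz": 0, "rx": 0, "ry": 0, "rz": 0, "hand": 55}, {"tx": 0, "ty": 0, "tz": 0, "rx": 0, "ry": 0, "rz": 0, "hand": 55}, {"tx": 0, "ty": 0, "tz": 0, "rx": 0, "ry": 0, "rz": 0, "hand": 55}, {"tx": 0, "ty": 0, "tz": 0, "rx": 0, "ry": 0, "rz": 0, "hand": 55}, {"tx": 0, "ty": 0, "tz": 0, "rx": 0, "ry": 0, "rz": 0, "hand": 55}, {"tx": 0, "ty": 0, "tz": 0, "rx": 0, "ry": 0, "rz": 0, "hand": 55}, {"tx": 0, "ty": 0, "tz": 0, "rx": 0, "ry": 0, "rz": 0, "hand": 55}]}}

```text
time_s: 8.32
ee_pos: [0.4922, -0.0724, 0.2829]
ee_rot: [-0.609, 0.793, -0.001, 0.001]
ft_force: [-7.9, 2.1, 19.6]
finger_gap: 0.646
```

>>> {"fn": "play_rows", "kwargs": {"increments": [{"tx": 0, "ty": 0, "tz": 0, "rx": 0, "ry": 0, "rz": 0, "hand": 55}, {"tx": 0, "ty": 0, "tz": 0, "rx": 0, "ry": 0, "rz": 0, "hand": 55}, {"tx": 0, "ty": 0, "tz": 0, "rx": 0, "ry": 0, "rz": 0, "hand": 55}, {"tx": 0, "ty": 0, "tz": 0, "rx": 0, "ry": 0, "rz": 0, "hand": 55}, {"tx": 0, "ty": 0, "tz": 0, "rx": 0, "ry": 0, "rz": 0, "hand": 55}, {"tx": 0, "ty": 0, "tz": 0, "rx": 0, "ry": 0, "rz": 0, "hand": 55}, {"tx": 0, "ty": 0, "tz": 0, "rx": 0, "ry": 0, "rz": 0, "hand": 55}, {"tx": 0, "ty": 0, "tz": 0, "rx": 0, "ry": 0, "rz": 0, "hand": 55}, {"tx": 0, "ty": 0, "tz": 0, "rx": 0, "ry": 0, "rz": 0, "hand": 55}, {"tx": 0, "ty": 0, "tz": 0, "rx": 0, "ry": 0, "rz": 0, "hand": 55}]}}

```text
time_s: 9.15
ee_pos: [0.4923, -0.0724, 0.2829]
ee_rot: [-0.609, 0.793, -0.001, 0.001]
ft_force: [-8.1, 2.5, 18.8]
finger_gap: 0.644
```

>>> {"fn": "play_rows", "kwargs": {"increments": [{"tx": 0, "ty": 0, "tz": 0, "rx": 0, "ry": 0, "rz": 0, "hand": 55}, {"tx": 0, "ty": 0, "tz": 0, "rx": 0, "ry": 0, "rz": 0, "hand": 55}, {"tx": 0, "ty": 0, "tz": 0, "rx": 0, "ry": 0, "rz": 0, "hand": 55}, {"tx": 0, "ty": 0, "tz": 0, "rx": 0, "ry": 0, "rz": 0, "hand": 55}, {"tx": 0, "ty": 0, "tz": 0, "rx": 0, "ry": 0, "rz": 0, "hand": 55}, {"tx": 0, "ty": 0, "tz": 0, "rx": 0, "ry": 0, "rz": 0, "hand": 55}, {"tx": 0, "ty": 0, "tz": 0, "rx": 0, "ry": 0, "rz": 0, "hand": 55}, {"tx": 0, "ty": 0, "tz": 0, "rx": 0, "ry": 0, "rz": 0, "hand": 55}, {"tx": 0, "ty": 0, "tz": 0, "rx": 0, "ry": 0, "rz": 0, "hand": 55}, {"tx": 0, "ty": 0, "tz": 0, "rx": 0, "ry": 0, "rz": 0, "hand": 55}]}}

```text
time_s: 9.98
ee_pos: [0.4922, -0.0724, 0.2829]
ee_rot: [-0.609, 0.793, -0.001, 0.001]
ft_force: [-7.1, 2.3, 18.5]
finger_gap: 0.647
```

The moment about the axis across the key row is about 0, so the load is shared evenly. The hold has lasted over 4 s. Now I'll release straight up.

>>> {"fn": "play_rows", "kwargs": {"increments": [{"tx": 0, "ty": 0, "tz": -3, "rx": 0, "ry": 0, "rz": 0, "hand": 55}, {"tx": 0, "ty": 0, "tz": -6, "rx": 0, "ry": 0, "rz": 0, "hand": 55}, {"tx": 0, "ty": 0, "tz": -10, "rx": 0, "ry": 0, "rz": 0, "hand": 55}, {"tx": 0, "ty": 0, "tz": -18, "rx": 0, "ry": 0, "rz": 0, "hand": 55}, {"tx": 0, "ty": 0, "tz": -30, "rx": 0, "ry": 0, "rz": 0, "hand": 55}, {"tx": 0, "ty": 0, "tz": -45, "rx": 0, "ry": 0, "rz": 0, "hand": 55}, {"tx": 0, "ty": 0, "tz": -60, "rx": 0, "ry": 0, "rz": 0, "hand": 55}, {"tx": 0, "ty": 0, "tz": -72, "rx": 0, "ry": 0, "rz": 0, "hand": 55}, {"tx": 0, "ty": 0, "tz": -80, "rx": 0, "ry": 0, "rz": 0, "hand": 55}, {"tx": 0, "ty": 0, "tz": -80, "rx": 0, "ry": 0, "rz": 0, "hand": 55}]}}

```text
time_s: 10.82
ee_pos: [0.493, -0.0726, 0.3608]
ee_rot: [-0.609, 0.793, -0.002, 0.001]
ft_force: [0.6, -0.3, 0.1]
finger_gap: 0.648
```

```bash
python3 look.py pics/side8c.png
python3 - <<'E'
from bench import robot
import cv2
for n in("side","top"):
    c=robot.read_camera(n);cv2.imwrite(f"pics/{n}9.png",c["image"])
    for t in ("decanter","glass_a","stopper"):
        print(n,t,[([round(float(x),1) for x in d["bbox"]],round(d["p"],2)) for d in robot.spot_in(n,t)][:3])
E
```

```text
11.0167 [ 0.49188674 -0.07224793  0.35804247] [0.00038803 0.0001209  0.00084566] [-0.24758423 -0.09595061 -0.2943643 ] [0.03271044 0.01888894 0.01244808]
[ 0.4458 -0.3084 58.0423] [ 0.0004  0.0001 -0.0007]
side decanter [([282.6, 255.5, 48.0, 87.6], 0.63)]
side glass_a [([442.6, 211.5, 26.6, 42.0], 0.59), ([388.0, 162.9, 11.7, 14.0], 0.36)]
side stopper [([361.7, 120.9, 18.6, 25.3], 0.67)]
top decanter [([296.1, 180.5, 34.3, 48.4], 0.59)]
top glass_a [([452.0, 218.8, 34.2, 34.5], 0.95), ([441.5, 268.5, 30.3, 35.8], 0.79)]
top stopper []
```

View pics/side8c.png

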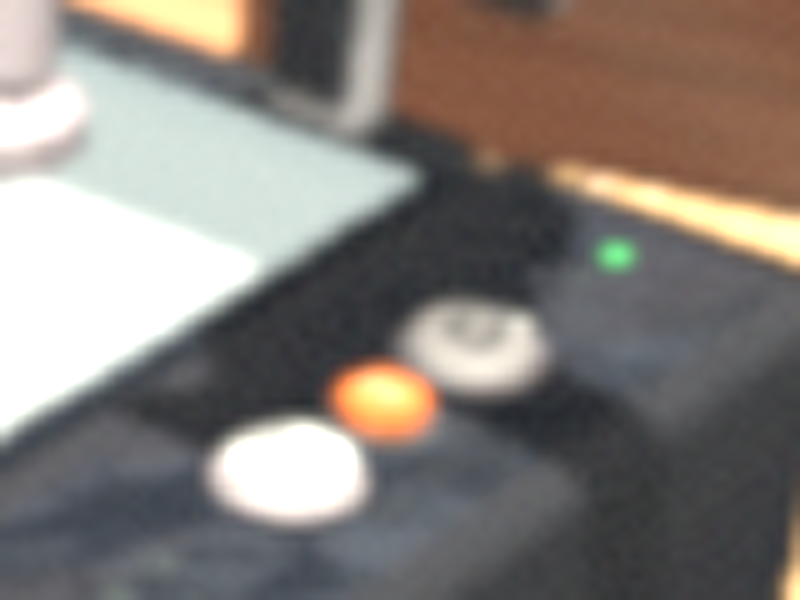

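View pics/side9.png

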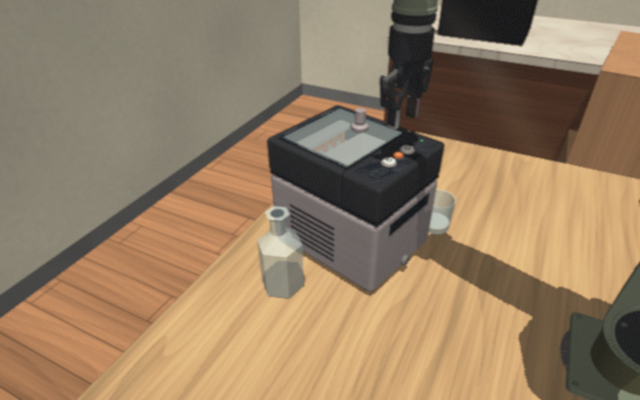

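Both white keys are up again at about (388,162) and (407,149) in the side view. Amber is unchanged, and the decanter, glasses and stopper stand where they were. The gripper is clear at z 0.36, so I'm handing in.

```bash
python3 -c "
from bench import robot
print(robot.sign_off())"
```

```text
the job is handed in; nothing more can be done
None
```

The self-clean press went as planned and the job is handed in; no verdict was reported. I set one fingertip on each white key, pressed both to their stops, held them there for over 4 s (about 5.6 to 10 s on the clock), then lifted straight up about 75 mm.

- **At the stop:** the force rose from about 9 N to 19 N with no further travel (TCP z 0.2829). The wrist moment showed the load shared evenly between the two keys.
- **After release:** the last pictures show both white keys up and the amber key untouched. The wrist force is about 0.
- **Loose things:** the detectors put the decanter, the glasses and the stopper within about 3 pixels of their starting positions.
- **Disagreements:**
  - The two cameras differed by about 3 mm on the keys' y positions. I settled this by checking the fingertips over the keys in the side view.
  - The arm hid the stopper from the top camera at the end, so its position was confirmed only from the side view.
  - One low-confidence "glass" detection in the side view (p 0.36) was really a key.

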